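# Set the bathroom sill ventilator to its night position by its crank

### The job

Set the sill ventilator for the night: wind its crank clockwise until you feel it come up against the shut stop, then wind it back anticlockwise exactly two full turns from there and let go of it. The tumbler, pot, comb and hair clip stay where they are.

Things in the scene. Friction and masses are not known exactly. Their poses are not given: they have to be found in the camera images.
- vent: Fixed sill ventilator. Origin on the sill straight below the crank's centre; x points away from the crank's user, y to the user's left, z up. White grille box 110 x 400 mm, 85 mm high, at x = 90 to 200 mm; grey gearbox with the crank in front of it. The crank's axis leans 30 degrees from vertical to the user: along (-0.5, 0, 0.866) in this frame. The way in along this axis is free.
- rail_mid (a point): Middle of the chrome towel rail over the crank: 14 mm thick, 390 mm long along the ventilator's y, 40 mm beyond and 292 mm above the ventilator's origin, on brackets at y = +180 and -180 mm rising from the grille box. It bars a vertical gripper from the far part of the crank's circle.
- crank_centre (a point): Centre of the crank, on its axis at the height of the 8 mm thick aluminium arm, 115 mm above the ventilator's origin. The handle goes round this axis on a circle of 50 mm radius. Seen from the handle's end, looking down the axis, clockwise shuts and anticlockwise opens. The shut stop is firm and can only be felt: its clock position differs each time. 8 to 20 N pressed on it does no harm.
- handle (a point): Centre of the handle: black cylinder 21 mm thick, 50 mm long, parallel to the crank's axis, 50 mm from it and 39 mm out along it from crank_centre. It spins freely on its pin, so it can be held at constant orientation all the way round. Light friction (about 2 N at the handle); stays where left. Starts 0.12 to 0.45 turn open from the stop; can open 3.5 turns. Hub rises 7 mm above crank_centre.
- slats (a point): Middle of the aluminium shutter slats under the white grille bars on the ventilator's top, which the crank drives: they slide only 6 mm towards +y of the ventilator per anticlockwise turn. No mark shows the count.
- tumbler: Bystander: green glass tumbler, 68 mm wide, 92 mm high, upright, beside the crank. Origin at the centre of its underside.
- pot: Bystander: round white ceramic pot with a twist lid, 74 mm wide, 66 mm high, upright, beside the crank. Origin at the centre of its underside.
- comb: Bystander: black comb 170 x 35 mm, 5 mm thick, lying flat. Origin at the middle of its underside.
- clip: Bystander: aluminium hair clip 60 x 10 mm, 12 mm high, lying flat. Origin at the middle of its underside.

How it is judged (in metres and radians):
On the way, in this order (a step that is already met when the one before it is completed fails the run):
1. the crank has been wound clockwise against its shut stop (slats within 0.3 mm of shut) (y of slats in the frame of vent below -0.0097 m), for 0.1 s.
2. the crank has been wound one full turn open (y of slats in the frame of vent above -0.004 m), for 0.1 s.
At the end, for the whole second after the job is handed in: The crank stands two full turns open from its shut stop, within a twelfth of a turn (30 degrees) either way, at rest and let go (y of slats in the frame of vent between 0.0015 and 0.0025 m); the robot touches nothing.
It fails at once if the tumbler moved more than 20 mm or tipped (distance of tumbler from where it was at the start of the episode above 0.02 m or angle between tumbler's own z axis and vertical above 0.4 rad).
It fails at once if the pot moved more than 20 mm or tipped (distance of pot from where it was at the start of the episode above 0.02 m or angle between pot's own z axis and vertical above 0.4 rad).
It fails at once if the comb or the hair clip moved more than 20 mm (distance of any of comb, clip from where it was at the start of the episode above 0.02 m).
It also fails if it takes over 72 s, if anything falls off the work surface, if the arm or the gripper's body presses on something with over 40 N, if the wrist force passes 120 N, or if a joint passes its speed limit or range.

### The arm

A 7-joint arm with a two-finger parallel gripper is mounted at the origin on the work surface. World frame = base frame: x ahead of the robot, y to its left, z up, the work surface at z = 0. Lengths are in mm, angles in rad, forces in N, time in s.
With the tool pointing down it reaches from about 400 to 900 mm from the base axis. Payload 5.6 kg.
Tool frame: the origin (TCP) lies midway between the tips of the shut fingers; the grasp point (between the pads) lies 19 mm behind it; x points along the fingers, y is the direction in which the jaws open and shut, and the axes are right-handed (so a half turn about x gives the same grasp; the last joint's range is limited). The gripper opens to 92 mm and grips with 3 to 60 N. Pads are 20 mm wide; open, the fingers measure 128 mm over their backs; the gripper's body (75 mm by 189 mm) begins 69 mm behind the grasp point.
Start: joints at [1.305, 0.468, -0.012, 1.603, 0.006, 1.071, -0.056], TCP at [143.582, -633.951, 214.592] pointing down, gripper open.
Joint ranges: [-2.53, 2.53], [-0.31, 2.02], [-1.57, 1.55], [0.28, 2.44], [-1.29, 4.43], [0.15, 1.84], [-2.92, 2.92]. Speed limits (rad/s): [2.57, 2.57, 3.14, 3.14, 3.14, 3.14, 3.14].

### API

Orientations are given as a rotation vector (axis times angle).
In Python, from cell import robot, grip, kin, viewer gives the robot as it stands. Calls block until the motion is done:
- robot.movep(position, orientation): joint-space move of the TCP to a pose.
- robot.servo_line(position, feed=150, rotation=None): straight line of the TCP; rotation=None keeps the orientation; feed is the mean speed in mm/s.
- robot.goto_joints(angles): joint-space move.
- grip(opening, newtons=None): opening from 0.0 (shut) to 1.0 (fully open); newtons is the grip in N (None keeps the last); returns when the fingers have stopped.
- robot.hold(seconds).
- kin.ik(position, orientation): joint angles nearest the present ones, or None.
- robot.observe(): the state.
- viewer.read_camera(name): name is "scene" or "top" or "wrist"; returns the picture (400x640x3 uint8, red, green, blue); there is no depth.
- viewer.camera_info(name): a dict with "camera_matrix" (3x3 intrinsics, pixels), "R" (3x3) and "t" (3): a world point X has camera coordinates R X + t. Camera axes: x right, y down, z forward; pixel columns grow to the right and rows downward; lengths in mm; the calibration is good to about 2 mm. A picture is of the moment at which its call begins: read the wrist's pose just before it. camera_info takes no time and is no camera call; for the wrist camera it gives the pose at the moment of the call.
A pose or a line that the arm cannot do raises robot.IKError and nothing moves.
- robot.job_done(): hands the job in, once; it reports no verdict.
Trained networks look in the newest picture that a camera, given by its name, has taken for a name from the list of things; names that differ only in an ending like _2 or _b are one class to them, and where a whole thing is asked for, a point or a joint stands for the part that bears it (a point fixed in the world has none). Each returns a list of dicts, best first, with "confidence" (0 to 1); they miss things now and then, are a little off and sometimes report something else, mostly with a low value. They report only what shows in the picture. A call takes as long as a camera call.
- viewer.silhouettes(name, camera): "mask" (400x640 bool, what is visible of it).
- viewer.pinpoint(name, camera): "at" ([x, y, z] in mm, in the coordinates of the camera as it stood for that picture, good to about 4 mm: a listed point, or the origin of a listed thing).
The state is a dict: "t": time; "joints": joint angles; "joint_velocities": joint speeds; "joint_torque": joint torques, N m; "tcp_pos": TCP position; "tcp_rot": TCP orientation; "contact_force": force on the tool from outside, world axes, zero at the start; "wrist_torque": the same for the moment, N m; "grip_width": opening from 0.0 (shut) to 1.0 (fully open).
Only numpy, scipy, OpenCV 4.12 (cv2) and the standard library are available. Lean on these libraries where they do the work, as an engineer would, in place of code of your own. Each camera call takes 0.05 s, during which the arm holds its last target.

## Working session

There is one attempt and no reset: what is moved stays moved. The work goes in short steps, each a Python script; the robot and the scene stay as the last script left them, time stands still between calls to the robot, and variables do not carry over. Pictures are saved under pics/ and viewed, and the job is handed in when it is done.

```bash
ls; mkdir -p pics; python3 - <<'E'
from cell import robot, grip, kin, viewer
import cv2, numpy as np
o=robot.observe(); print({k:np.round(v,3) for k,v in o.items()})
for c in ["scene","top","wrist"]:
    im=viewer.read_camera(c); cv2.imwrite(f"pics/{c}0.png",im[...,::-1])
    ci=viewer.camera_info(c); R=np.array(ci["R"]);t=np.array(ci["t"])
    print(c,np.round(ci["camera_matrix"],1).tolist(),np.round(-R.T@t))
    for n in ["vent","crank_centre","handle","rail_mid","slats","tumbler","pot","comb","clip"]:
        for d in viewer.pinpoint(n,c)[:2]:
            print(c,n,round(d["confidence"],2),np.round(R.T@(np.array(d["at"])-t),1))
print(robot.observe()["t"])
E
```

```text
pics
{'t': np.float64(0.0), 'joints': array([ 1.305,  0.468, -0.012,  1.604,  0.006,  1.071, -0.056]), 'joint_velocities': array([ 0.001,  0.001, -0.   , -0.002, -0.   , -0.   , -0.002]), 'joint_torque': array([-1.0000e-03, -5.2058e+01, -1.3000e-02, -2.4375e+01, -5.7000e-02,
        1.7000e-02,  0.0000e+00]), 'tcp_pos': array([ 143.444, -633.371,  213.638]), 'tcp_rot': array([ 2.104,  0.237, -2.105]), 'contact_force': array([ 0.166,  0.188, -0.006]), 'wrist_torque': array([ 0.023, -0.012, -0.078]), 'grip_width': np.float64(0.998)}
scene [[419.8, 0.0, 320.8], [0.0, 419.8, 196.7], [0.0, 0.0, 1.0]] [1051.  489.  740.]
scene vent 0.82 [4.981e+02 6.400e+01 2.000e-01]
scene crank_centre 0.56 [490.   68.9 112.5]
scene handle 0.44 [465.1  65.4 169.8]
scene rail_mid 0.91 [464.9  39.6 294.8]
scene slats 0.63 [382.5 -26.   87.4]
scene tumbler 0.65 [630.2 -12.2   5.3]
scene pot 0.86 [454.3 227.4  -5.1]
scene comb 0.92 [712.1 174.7  -1.1]
scene comb 0.22 [465.9  38.1 294.2]
scene clip 0.45 [579.5 159.3   2.4]
top [[486.0, 0.0, 326.9], [0.0, 486.0, 196.5], [0.0, 0.0, 1.0]] [ 353.  160. 1335.]
top vent 0.88 [495.5  65.4  -0. ]
top crank_centre 0.62 [497.6  65.5 113.4]
top handle 0.47 [469.3  61.1 170.7]
top rail_mid 0.95 [464.1  37.2 291.2]
top slats 0.76 [383.4 -28.2  86.9]
top tumbler 0.83 [ 6.316e+02 -1.580e+01 -5.000e-01]
top pot 0.71 [452.6 233.7  -2. ]
top comb 0.75 [714.6 172.2  -2.1]
top clip 0.44 [ 5.819e+02  1.645e+02 -2.000e-01]
wrist [[325.2, 0.0, 311.8], [0.0, 325.2, 202.5], [0.0, 0.0, 1.0]] [ 216. -618.  385.]
1.5
```

View pics/scene0.png

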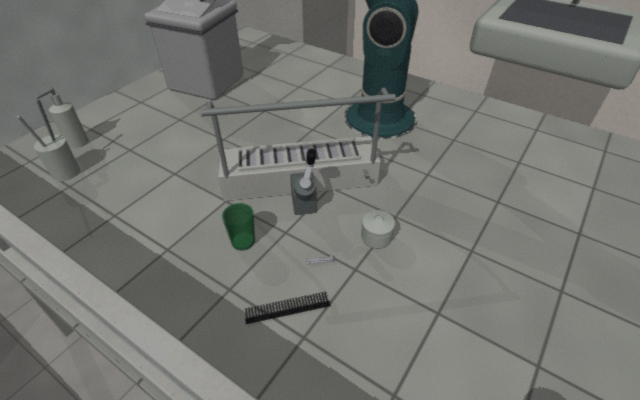

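View pics/top0.png

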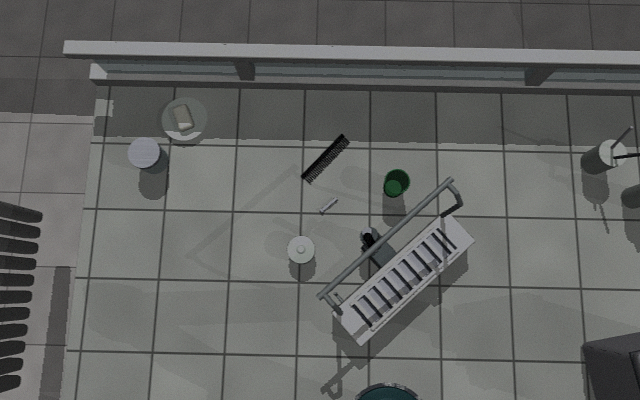

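```bash
cat >> h.py <<'E'
def cam(viewer,c):
    ci=viewer.camera_info(c); return np.array(ci["camera_matrix"]),np.array(ci["R"]),np.array(ci["t"])
def onplane(uv,z,K,R,t):
    d=R.T@np.linalg.solve(K,[uv[0],uv[1],1.]); o=-R.T@t
    return o+d*(z-o[2])/d[2]
def proj(X,K,R,t):
    p=K@(R@np.asarray(X)+t); return p[:2]/p[2]
E
python3 - <<'E'
from cell import robot, grip, kin, viewer
from h import *
import cv2
for c in ("top","scene"):
    K,R,t=cam(viewer,c); im=viewer.read_camera(c)
    for n in ("rail_mid","vent","handle"):
        for d in viewer.silhouettes(n,c)[:1]:
            m=d["mask"]; print(c,n,d["confidence"],m.sum())
            im[m]=(im[m]//2+np.array({"rail_mid":[128,0,0],"vent":[0,90,0],"handle":[0,0,128]}[n])).astype(np.uint8)
    # known geometry overlay
    V=vent(); O=C-[0,0,115]
    for s in (-195,195):
        p=proj(O+V@[40,s,292],K,R,t); cv2.circle(im,tuple(int(v) for v in p),3,(255,255,0),1)
    for x,y in ((90,-200),(200,-200),(200,200),(90,200)):
        p=proj(O+V@[x,y,85],K,R,t); cv2.circle(im,tuple(int(v) for v in p),3,(0,255,255),1)
    for k in range(24):
        p=proj(handle(k*np.pi/12),K,R,t); cv2.circle(im,tuple(int(v) for v in p),1,(255,0,255),-1)
    cv2.imwrite(f"pics/{c}1.png",cv2.resize(im[100:350,180:500],None,fx=2.4,fy=2.4)[...,::-1])
E
```

```text
top rail_mid 0.8 9348
top vent 0.57 9228
top handle 0.64 113
scene rail_mid 0.61 10543
scene vent 0.65 10381
scene handle 0.59 140
```

View pics/top1.png

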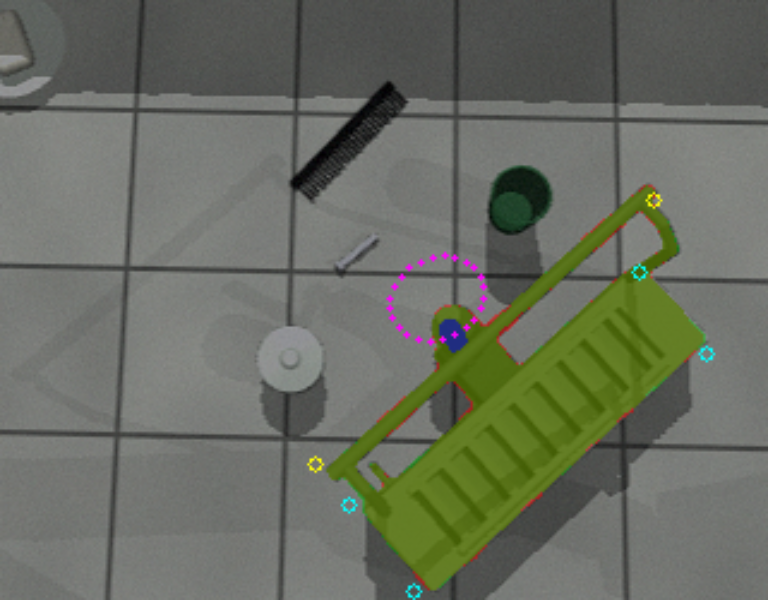

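View pics/scene1.png

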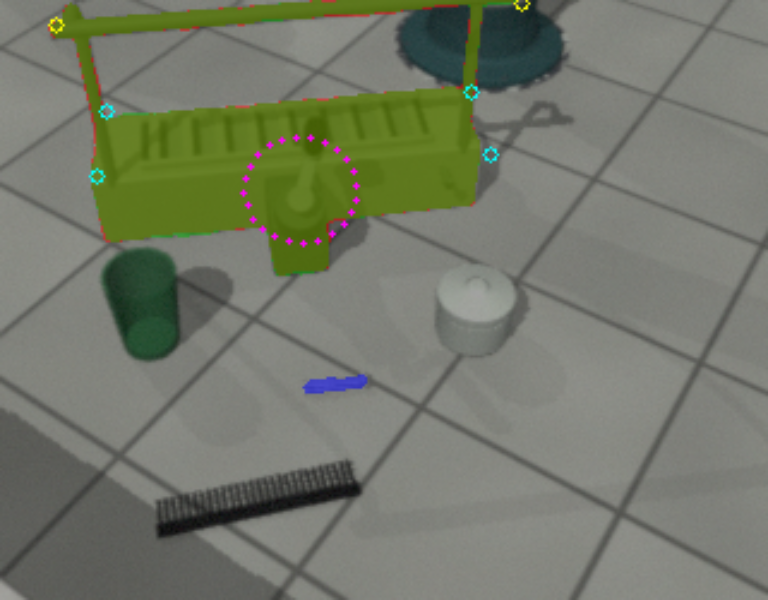

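```bash
python3 - <<'E'
import cv2
a=cv2.imread("pics/top0.png")[165:355,305:485]; cv2.imwrite("pics/topz.png",cv2.resize(a,None,fx=3,fy=3,interpolation=cv2.INTER_CUBIC))
b=cv2.imread("pics/scene0.png")[85:225,195:405]; cv2.imwrite("pics/scenez.png",cv2.resize(b,None,fx=3.5,fy=3.5,interpolation=cv2.INTER_CUBIC))
E
```

```text
(no output)
```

View pics/topz.png

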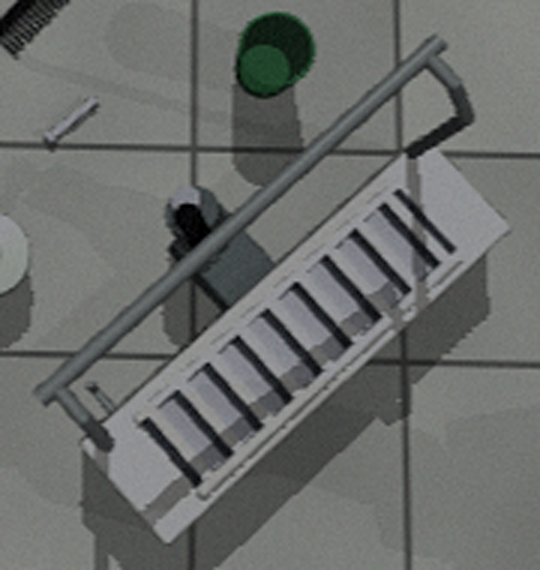

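View pics/scenez.png

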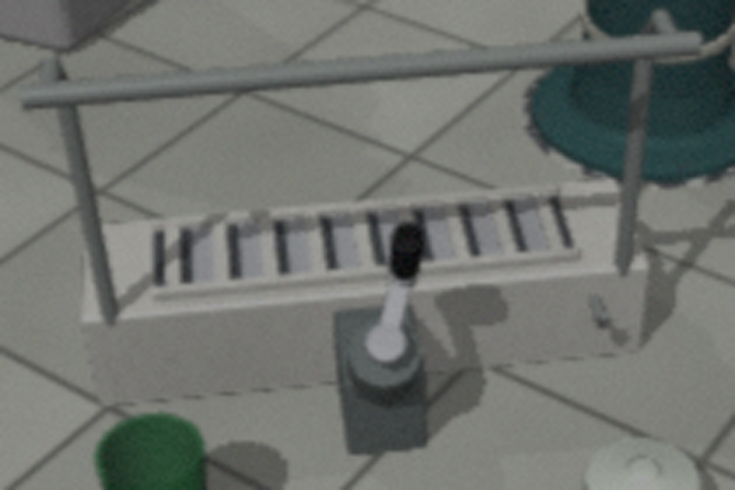

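```bash
python3 - <<'E'
from cell import viewer
from h import *
from scipy.optimize import least_squares
T=lambda u,v:(u/3+305-.33,v/3+165-.33)
S=lambda u,v:(u/3.5+195-.35,v/3.5+85-.35)
a=[-.5,0,.866]
hub=np.array([0,0,115.])+7*np.array(a)
obs=[("top",(40,195,292),T(438,44)),("top",(40,-195,292),T(44,391)),("top",(200,200,85),T(509,227)),("top",(200,-200,85),T(167,541)),("top",(90,-200,85),T(83,444)),
("scene",(40,195,292),S(27,99)),("scene",(40,-195,292),S(697,42)),("scene",(90,200,85),S(84,322)),("scene",(90,-200,85),S(645,262)),("scene",hub,S(385,341)),("scene",(90,200,0),S(110,405))]
cams={c:cam(viewer,c) for c in("top","scene")}
def f(p,full=False):
    V=vent(p[2]);r=[]
    for c,X,uv in obs: r.append(proj(np.array([p[0],p[1],0])+V@np.array(X),*cams[c])-uv)
    return np.ravel(r)
s=least_squares(f,[495,66,ANG],loss="soft_l1",x_scale=[1,1,.01]); print(s.x,np.degrees(s.x[2])); print(f(s.x).reshape(-1,2).round(1))
# handle phi: handle top centre / centre in scene
for ph in np.radians(np.arange(-60,61,10)):
    C_=np.array([s.x[0],s.x[1],115])
    print(np.degrees(ph).round(),proj(handle(ph,C_,s.x[2]),*cams["scene"]).round(1),proj(handle(ph,C_,s.x[2]),*cams["top"]).round(1),handle(ph,C_,s.x[2]).round())
print("img handle centre scene",S(407,250),"top",T(190,225))
E
```

```text
[493.00510051  64.58670661  -2.39696041] -137.33571492717815
[[ 0.4 -1. ]
 [-1.8  3.2]
 [ 1.5  0.1]
 [ 0.1  2.4]
 [-1.4  0.5]
 [-1.4 -0.3]
 [ 0.1  0.1]
 [-1.2 -0.3]
 [ 1.7  0.7]
 [ 0.3  0.2]
 [-2.8  1.4]]
-60.0 [323.8 164.7] [355.6 242.6] [462.  95. 161.]
-50.0 [321.1 161.8] [359. 243.] [461.  87. 165.]
-40.0 [318.  159.5] [362.5 242.9] [461.  79. 168.]
-30.0 [314.4 157.7] [366.  242.1] [463.  71. 170.]
-20.0 [310.6 156.5] [369.4 240.9] [466.  63. 172.]
-10.0 [306.7 155.9] [372.6 239.1] [470.  55. 173.]
0.0 [302.7 155.9] [375.4 236.9] [476.  48. 174.]
10.0 [298.8 156.6] [377.9 234.3] [482.  43. 173.]
20.0 [295. 158.] [379.9 231.5] [489.  38. 172.]
30.0 [291.6 159.9] [381.3 228.4] [497.  34. 170.]
40.0 [288.6 162.3] [382.2 225.3] [505.  32. 168.]
50.0 [286.  165.3] [382.4 222.1] [513.  31. 165.]
60.0 [284.1 168.6] [382.1 219.1] [521.  31. 161.]
img handle centre scene (310.93571428571425, 156.07857142857145) top (368.00333333333333, 239.67)
```

```bash
sed -i 's/^C=.*/C=np.array([493.5,65.,114.5]); ANG=-2.397/' h.py; python3 - <<'E'
from cell import robot, grip, kin, viewer
from h import *
import cv2
o=robot.observe()
R=toolR(np.radians(30)); p=handle(np.radians(-20))+19*R[:,0]
up=np.array([300,-480,480.])
hov=p-200*R[:,0]
print(hov,kin.ik(hov,rv(R)),kin.ik(up,o["tcp_rot"]))
robot.servo_line([150,-600,400],feed=250)
robot.movep(up,o["tcp_rot"]); print(robot.observe()["t"])
robot.movep(hov,rv(R)); o=robot.observe(); print(o["t"],o["joints"].round(2),o["tcp_pos"].round(1),o["contact_force"].round(2))
for c in ("scene","wrist","top"):
    im=viewer.read_camera(c); cv2.imwrite(f"pics/{c}2.png",im[...,::-1])
K,Rc,t=cam(viewer,"wrist")
im=viewer.read_camera("wrist")
for n in ("handle","crank_centre","vent","rail_mid","slats"):
    for d in viewer.pinpoint(n,"wrist")[:2]: print(n,d["confidence"],(Rc.T@(np.array(d["at"])-t)).round(1))
im=im.copy()
for k in range(24):
    q=proj(handle(k*np.pi/12,out=64),K,Rc,t); cv2.circle(im,tuple(int(v) for v in q),2,(255,0,255),-1)
q=proj(C+7*axis(),K,Rc,t); cv2.circle(im,tuple(int(v) for v in q),2,(255,255,0),-1)
cv2.imwrite("pics/wrist2b.png",im[...,::-1])
E
```

```text
[532.87928566 124.5450122  328.51790435] [-0.09924983  0.54229034 -0.45405799  1.37631276  0.33016139  1.79281274
 -1.39516649] [ 1.01568355  0.18279467 -0.07612274  1.40544054  0.0139157   1.55389071
 -0.4075111 ]
3.65
6.05 [ 0.03  0.59 -0.67  1.37  0.42  1.83 -1.48] [533.4 123.1 328.8] [-0.19  0.02  0.72]
handle 0.67 [469.8  58.6 167.9]
crank_centre 0.58 [497.3  62.5 116.6]
vent 0.91 [492.4  68.9  -0.5]
rail_mid 0.95 [467.6  37.4 291.6]
slats 0.81 [386.3 -27.   83.8]
```

View pics/wrist2b.png

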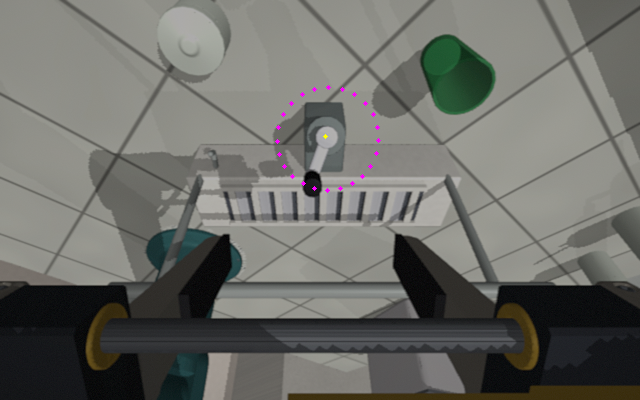

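View pics/scene2.png

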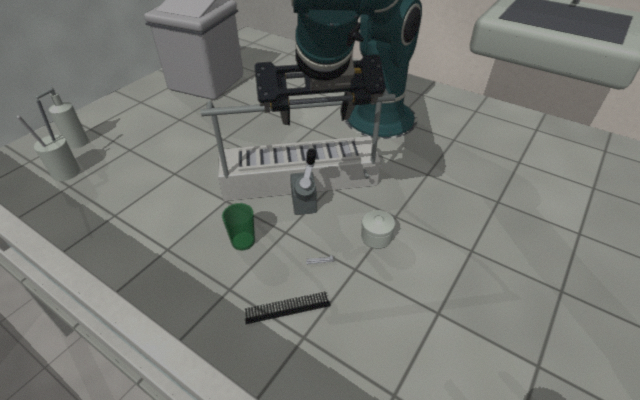

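```bash
python3 - <<'E'
from cell import robot, grip, kin, viewer
from h import *
import cv2
R=toolR(np.radians(30)); p=handle(np.radians(-18),out=41)+19*R[:,0]
for d in (100,40,0):
    robot.servo_line(p-d*R[:,0],feed=120,rotation=rv(R)); o=robot.observe(); print(o["t"],o["tcp_pos"].round(1),(p-d*R[:,0]).round(1),o["contact_force"].round(1),o["joints"].round(2))
im=viewer.read_camera("wrist"); cv2.imwrite("pics/wrist3.png",im[...,::-1])
im=viewer.read_camera("scene"); cv2.imwrite("pics/scene3.png",cv2.resize(im[60:260,170:470],None,fx=2.5,fy=2.5)[...,::-1])
E
```

```text
7.4667 [498.1  90.3 244.5] [497.6  89.8 243.9] [ 1.   0.1 -0.3] [ 0.1   0.59 -0.67  1.58  0.43  1.64 -1.5 ]
8.1167 [476.1  69.9 192.5] [475.5  69.5 192. ] [0.4 0.1 0.4] [ 0.13  0.6  -0.66  1.69  0.46  1.52 -1.52]
8.6 [461.2  56.3 157.7] [460.8  55.9 157.3] [0.6 0.1 0.7] [ 0.14  0.62 -0.65  1.76  0.48  1.44 -1.54]
```

View pics/wrist3.png

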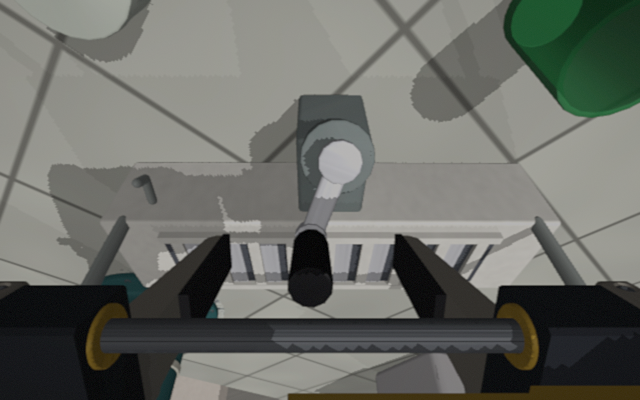

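View pics/scene3.png

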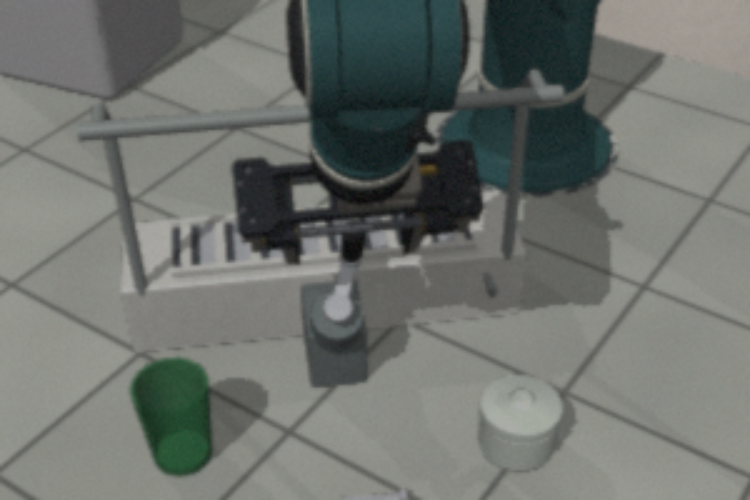

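```bash
python3 - <<'E'
from cell import robot, grip, kin, viewer
from h import *
K,Rc,t=cam(viewer,"wrist"); o=robot.observe(); R=Ro.from_rotvec(o["tcp_rot"]).as_matrix()
g=o["tcp_pos"]-19*R[:,0]
for dz in (-5,0,5): print(dz,[proj(g+R@[x,0,dz],K,Rc,t).round() for x in (-23,27)])
E
```

```text
-5 [array([312., 278.]), array([312., 236.])]
0 [array([312., 288.]), array([312., 244.])]
5 [array([312., 299.]), array([312., 252.])]
```

```bash
cat > w.py <<'E'
from cell import robot, grip, kin, viewer
from h import *
R=toolR(np.radians(30)); RV=rv(R)
V=vent(); e1=V@[np.sqrt(.75),0,.5]; e2=V@[0,1.,0]; ax=axis()
def tgt(phi,out=41,r=50): return handle(phi,out=out,r=r)+19*R[:,0]
def state():
    o=robot.observe(); d=o["tcp_pos"]-19*R[:,0]-C
    x,y=d@e1,d@e2; f=o["contact_force"]; phi=np.arctan2(y,x)
    er=np.cos(phi)*e1+np.sin(phi)*e2; et=-np.sin(phi)*e1+np.cos(phi)*e2
    return dict(t=o["t"],phi=np.degrees(phi),r=np.hypot(x,y),h=d@ax,fr=f@er,ft=f@et,fa=f@ax,F=np.linalg.norm(f),w=o["grip_width"])
def pr(s,*a): print(*a,{k:round(float(v),2) for k,v in s.items()})
E
python3 - <<'E'
from w import *
grip(0.0,25); s=state(); pr(s)
ph=s["phi"]
for k in range(7):
    ph-=5; robot.servo_line(tgt(np.radians(ph)),feed=50); pr(state(),round(ph,1))
    if abs(state()["ft"])>10: break
E
```

```text
{'t': 9.78, 'phi': -18.21, 'r': 50.13, 'h': 41.05, 'fr': 0.51, 'ft': -0.55, 'fa': 1.51, 'F': 1.69, 'w': 0.22}
-23.2 {'t': 10.03, 'phi': -23.73, 'r': 50.08, 'h': 41.0, 'fr': 0.5, 'ft': -0.68, 'fa': 1.16, 'F': 1.44, 'w': 0.23}
-28.2 {'t': 10.28, 'phi': -28.93, 'r': 49.98, 'h': 41.0, 'fr': 0.51, 'ft': -0.64, 'fa': -0.57, 'F': 1.0, 'w': 0.23}
-33.2 {'t': 10.53, 'phi': -34.0, 'r': 49.91, 'h': 41.02, 'fr': -1.05, 'ft': -0.42, 'fa': 0.35, 'F': 1.18, 'w': 0.22}
-38.2 {'t': 10.78, 'phi': -38.91, 'r': 49.87, 'h': 41.02, 'fr': -0.98, 'ft': -0.53, 'fa': -0.19, 'F': 1.13, 'w': 0.22}
-43.2 {'t': 11.03, 'phi': -43.84, 'r': 49.8, 'h': 41.03, 'fr': -0.93, 'ft': -1.24, 'fa': -0.44, 'F': 1.61, 'w': 0.22}
-48.2 {'t': 11.28, 'phi': -48.79, 'r': 49.75, 'h': 41.04, 'fr': -2.37, 'ft': -0.38, 'fa': -1.03, 'F': 2.61, 'w': 0.22}
-53.2 {'t': 11.53, 'phi': -53.73, 'r': 49.72, 'h': 41.04, 'fr': -3.12, 'ft': -0.34, 'fa': -1.36, 'F': 3.42, 'w': 0.22}
```

```bash
python3 - <<'E'
from w import *
import cv2
s=state(); ph=-53.2; n=0
while ph>-190:
    ph-=4; robot.servo_line(tgt(np.radians(ph)),feed=50); s=state(); n+=1
    if n%4==0 or abs(s["ft"])>3: pr(s,round(ph,1))
    if abs(s["ft"])>11 or s["F"]>22: break
im=viewer.read_camera("wrist"); cv2.imwrite("pics/wrist4.png",im[...,::-1])
E
```

```text
-69.2 {'t': 12.53, 'phi': -69.41, 'r': 49.62, 'h': 40.99, 'fr': -5.74, 'ft': 1.02, 'fa': -1.26, 'F': 5.96, 'w': 0.22}
-85.2 {'t': 13.53, 'phi': -85.01, 'r': 49.48, 'h': 40.97, 'fr': -6.11, 'ft': 0.4, 'fa': -0.05, 'F': 6.12, 'w': 0.22}
-101.2 {'t': 14.53, 'phi': -100.73, 'r': 49.38, 'h': 40.92, 'fr': -5.12, 'ft': -0.51, 'fa': -0.77, 'F': 5.2, 'w': 0.22}
-117.2 {'t': 15.53, 'phi': -116.73, 'r': 49.37, 'h': 40.88, 'fr': -5.42, 'ft': -0.73, 'fa': 1.04, 'F': 5.57, 'w': 0.22}
-133.2 {'t': 16.52, 'phi': -132.66, 'r': 49.47, 'h': 40.83, 'fr': -7.05, 'ft': -0.58, 'fa': -0.13, 'F': 7.07, 'w': 0.22}
-149.2 {'t': 17.52, 'phi': -148.51, 'r': 49.62, 'h': 40.83, 'fr': -6.8, 'ft': -0.01, 'fa': 0.71, 'F': 6.84, 'w': 0.22}
-165.2 {'t': 18.52, 'phi': -162.63, 'r': 49.77, 'h': 40.75, 'fr': -7.03, 'ft': 3.2, 'fa': 0.52, 'F': 7.74, 'w': 0.23}
-169.2 {'t': 18.77, 'phi': -163.06, 'r': 49.91, 'h': 40.64, 'fr': -7.67, 'ft': 10.27, 'fa': 2.65, 'F': 13.1, 'w': 0.22}
-173.2 {'t': 19.02, 'phi': -163.48, 'r': 50.06, 'h': 40.55, 'fr': -7.78, 'ft': 17.01, 'fa': 1.56, 'F': 18.77, 'w': 0.22}
```

View pics/wrist4.png

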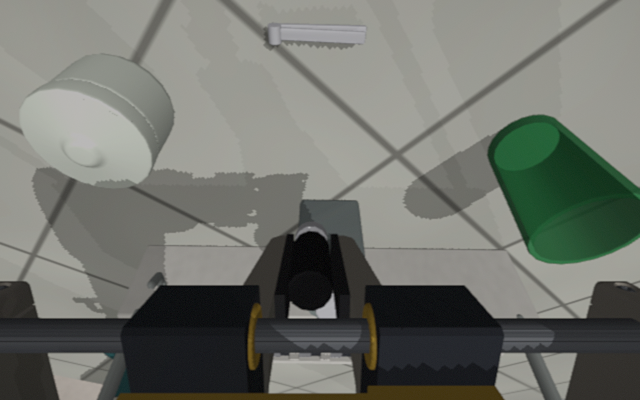

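```bash
python3 - <<'E'
from w import *
import cv2
robot.hold(0.3); pr(state(),"stop")
S=-162.5; total=0
for k in range(1,37):
    total=k*10; robot.servo_line(tgt(np.radians(S+total)),feed=60); s=state()
    if k%4==0: pr(s,total)
    if s["F"]>25: pr(s,"ABORT",total); break
im=viewer.read_camera("wrist"); cv2.imwrite("pics/wrist5.png",im[...,::-1])
E
```

```text
stop {'t': 19.38, 'phi': -163.52, 'r': 50.05, 'h': 40.53, 'fr': -8.45, 'ft': 15.57, 'fa': 1.28, 'F': 17.76, 'w': 0.22}
40 {'t': 20.7, 'phi': -122.61, 'r': 49.45, 'h': 40.96, 'fr': -6.39, 'ft': 1.5, 'fa': -0.37, 'F': 6.57, 'w': 0.22}
80 {'t': 21.87, 'phi': -83.32, 'r': 49.39, 'h': 41.09, 'fr': -5.89, 'ft': 0.54, 'fa': -1.14, 'F': 6.02, 'w': 0.22}
120 {'t': 23.03, 'phi': -42.43, 'r': 49.82, 'h': 41.12, 'fr': -5.31, 'ft': 1.82, 'fa': -0.72, 'F': 5.66, 'w': 0.23}
160 {'t': 24.2, 'phi': -1.45, 'r': 50.35, 'h': 41.02, 'fr': -1.04, 'ft': 1.43, 'fa': 0.28, 'F': 1.79, 'w': 0.22}
200 {'t': 25.37, 'phi': 38.49, 'r': 50.59, 'h': 41.02, 'fr': 5.02, 'ft': 2.73, 'fa': 2.17, 'F': 6.11, 'w': 0.22}
240 {'t': 26.53, 'phi': 78.95, 'r': 50.65, 'h': 41.1, 'fr': 6.06, 'ft': 1.1, 'fa': 0.82, 'F': 6.21, 'w': 0.22}
280 {'t': 27.7, 'phi': 120.26, 'r': 50.36, 'h': 41.15, 'fr': 5.51, 'ft': 1.7, 'fa': -0.3, 'F': 5.78, 'w': 0.22}
320 {'t': 28.87, 'phi': 158.54, 'r': 49.87, 'h': 41.09, 'fr': 3.55, 'ft': 3.03, 'fa': 0.47, 'F': 4.69, 'w': 0.22}
360 {'t': 30.03, 'phi': -161.69, 'r': 49.6, 'h': 40.86, 'fr': -0.01, 'ft': 1.22, 'fa': 1.96, 'F': 2.31, 'w': 0.22}
```

View pics/wrist5.png

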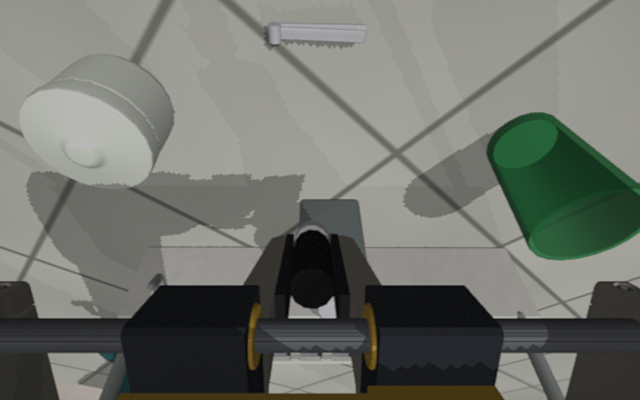

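```bash
python3 - <<'E'
from w import *
import cv2
S=-162.5
for k in range(37,73):
    total=k*10; robot.servo_line(tgt(np.radians(S+total)),feed=60); s=state()
    if k%6==0: pr(s,total)
    if s["F"]>25: pr(s,"ABORT",total); break
robot.hold(0.2); pr(state(),"end")
im=viewer.read_camera("wrist"); cv2.imwrite("pics/wrist6.png",im[...,::-1])
grip(1.0); pr(state(),"open")
im=viewer.read_camera("wrist"); cv2.imwrite("pics/wrist7.png",im[...,::-1])
E
```

```text
420 {'t': 31.83, 'phi': -102.59, 'r': 49.39, 'h': 40.93, 'fr': -5.77, 'ft': 1.42, 'fa': 0.5, 'F': 5.97, 'w': 0.22}
480 {'t': 33.58, 'phi': -42.53, 'r': 49.85, 'h': 41.04, 'fr': -5.61, 'ft': 1.81, 'fa': -0.57, 'F': 5.92, 'w': 0.22}
540 {'t': 35.33, 'phi': 18.82, 'r': 50.5, 'h': 41.01, 'fr': 2.07, 'ft': 2.2, 'fa': 1.9, 'F': 3.57, 'w': 0.23}
600 {'t': 37.08, 'phi': 78.9, 'r': 50.67, 'h': 41.08, 'fr': 5.41, 'ft': 0.96, 'fa': 0.84, 'F': 5.56, 'w': 0.22}
660 {'t': 38.83, 'phi': 139.28, 'r': 50.09, 'h': 41.15, 'fr': 5.39, 'ft': 2.0, 'fa': 0.2, 'F': 5.75, 'w': 0.22}
720 {'t': 40.58, 'phi': -161.71, 'r': 49.59, 'h': 40.86, 'fr': -0.53, 'ft': 1.51, 'fa': 1.95, 'F': 2.52, 'w': 0.22}
end {'t': 40.78, 'phi': -162.38, 'r': 49.62, 'h': 40.85, 'fr': -0.96, 'ft': 0.91, 'fa': 1.9, 'F': 2.31, 'w': 0.22}
open {'t': 41.96, 'phi': -162.48, 'r': 50.0, 'h': 41.0, 'fr': -0.95, 'ft': -0.58, 'fa': 0.34, 'F': 1.16, 'w': 1.0}
```

View pics/wrist6.png

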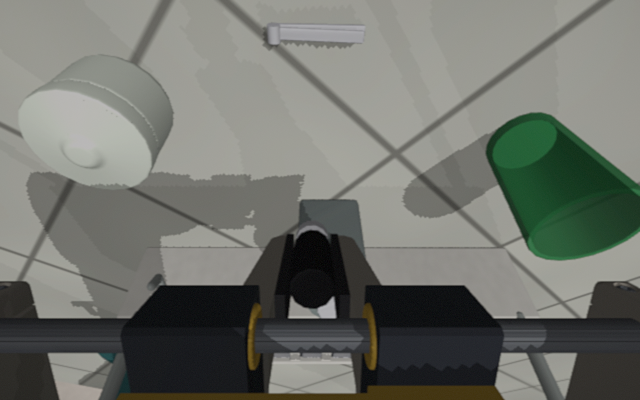

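View pics/wrist7.png

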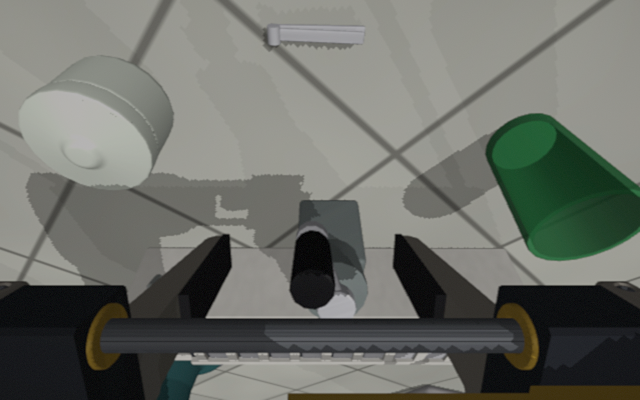

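```bash
python3 - <<'E'
from w import *
import cv2
p=tgt(np.radians(-162.5))-130*R[:,0]
robot.servo_line(p,feed=100); robot.hold(.3); o=robot.observe(); print(o["t"],o["contact_force"].round(1),o["joints"].round(2))
im=viewer.read_camera("wrist").copy()
K,Rc,t=cam(viewer,"wrist")
for a in (-192.5,-162.5,-132.5):
    q=proj(handle(np.radians(a),out=64),K,Rc,t); cv2.circle(im,tuple(int(v) for v in q),3,(255,0,255),-1)
for d in viewer.pinpoint("handle","wrist")[:1]: print(d["confidence"],(Rc.T@(np.array(d["at"])-t)).round(1),handle(np.radians(-162.5)).round(1))
cv2.imwrite("pics/wrist8.png",im[...,::-1])
cv2.imwrite("pics/scene8.png",viewer.read_camera("scene")[...,::-1])
for c in("top","scene"):
  K,Rc,t=cam(viewer,c); viewer.read_camera(c)
  for n in ("slats","tumbler","pot","comb","clip"):
    for d in viewer.pinpoint(n,c)[:1]: print(c,n,round(d["confidence"],2),(Rc.T@(np.array(d["at"])-t)).round(1))
E
```

```text
43.7583 [ 0.  -1.  -0.1] [-0.04  0.75 -0.63  1.35  0.47  1.71 -1.54]
top slats 0.96 [388.8 -36.4  88. ]
top tumbler 0.5 [631.3 -17.7   1. ]
top pot 0.76 [454.2 232.6  -0.9]
top clip 0.48 [583.4 163.4  -2. ]
scene slats 0.54 [387.3 -34.2  88.1]
scene tumbler 0.79 [ 6.31e+02 -1.14e+01  6.00e-01]
scene pot 0.89 [ 4.508e+02  2.278e+02 -4.000e-01]
scene comb 0.65 [ 7.133e+02  1.760e+02 -7.000e-01]
scene clip 0.66 [579.8 160.6  -2.9]
```

View pics/wrist8.png

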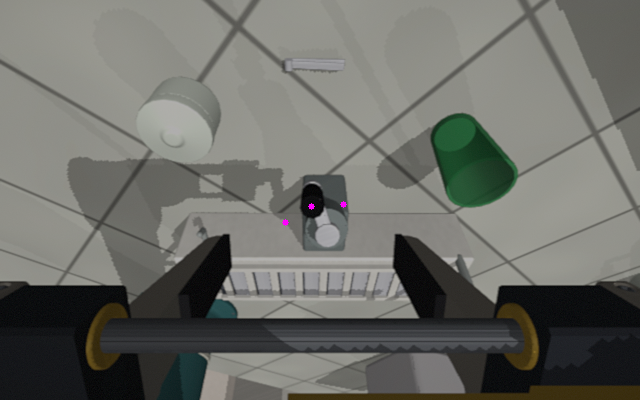

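View pics/scene8.png

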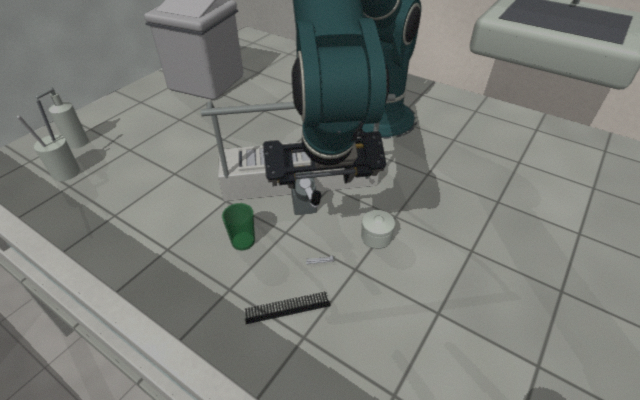

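```bash
python3 - <<'E'
from cell import robot
robot.job_done(); print(robot.observe()["t"])
E
```

```text
the job is handed in; nothing more can be done
the job is handed in; nothing more can be done
```

I wound the crank clockwise to its shut stop, wound it back exactly two turns (720°), let go and handed the job in at about 44 s. No verdict was reported.

- **Stop:** the crank travelled about 145° (0.40 turn) before it stopped. The tangential force rose from about 0 to 17 N while the handle stayed at −163°, so it was a firm stop. I pressed there for about 0.3 s at roughly 16 N.
- **Unwinding:** the force on the handle stayed at about 6 N or less wherever it was printed (every 40–60°). The handle was still centred in the pads when I let go.
- **Handle after release:** in the wrist picture it stands on the −162.5° mark I had aimed for.
- **Slats:** they moved about 9.4 mm towards +y since the start. About 9.6 mm is expected for a net 1.6 turns.
- **Bystanders:** the tumbler, pot and clip are where they were, within about 6 mm, which is the measuring noise. The comb was found only in the scene view, and it hadn't moved either.
- **Arm:** the gripper is open, 130 mm clear of the handle along the crank's axis. The contact force read about 1 N, the same as in free air.

One check failed: after release the network did not find the handle in the wrist picture, so its position there is judged by eye against the projected mark.

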